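# Throw a spent reagent trough into the bench pedal bin

### The job

Throw the single spent reagent trough into the pedal bin on the bench: press the bin's pedal right down to its stop so that the lid swings over and stays open, let the pedal come up again, put the trough in the bin, then tip the lid back over so that it falls fully shut. If the amber bottle or the jar has been left standing in front of the pedal, set it aside first; both must stay upright and end standing on the bench well clear of the pedal. Leave the vortex mixer, tube rack, tip boxes and stack of clean troughs where they are.

Things in the scene. Friction and masses are not known exactly. Their poses are not given: they have to be found in the camera images.
- bin: White pedal bin, fixed: 150 mm deep (x), 200 wide (y), rim 196 mm up, 212 over the shut lid. Origin: centre of its underside. Its -x side is the front with the pedal, its +x side has the lid hinge, z up. Mouth 138 (x) by 188 (y), walls 6, inner floor 56 mm up. A thin steel lifting arm lies below the rim in the mouth's rear corner (x 30 to 75, y 76 to 84 mm).
- pedal_pad (a point): Centre of the top of the black pedal pad, 38 mm above the bench at rest, on the bin's centre line 115 mm in front of its centre. The pad is 40 mm deep, 70 mm wide, 8 mm thick; its outer edge stands 60 mm out from the bin's front wall. Pressed to the stop, this point is about 22 mm lower and 1 mm nearer to the bin.
- pedal (a joint): Pedal angle: 0 at rest (up), 0.35 rad at its stop. Hinged 65 mm behind the middle of the pad, 34 mm above the bench, axis along the bin's y. On the middle of the pad it takes about 13 N to start it and 8 N to keep it at the stop; it springs up again when let go.
- lid (a joint): Lid angle: 0 shut, 1.85 rad fully open, leaning back past upright. The lid is hinged at the rear rim. The pedal lifts it (4.85 rad per rad of pedal) but cannot pull it down. It balances at about 1.48 rad: past that it falls back to 1.85 and stays open by itself; brought below that it falls shut by itself within about a second. Only a pedal pressed nearly to its stop carries it over.
- lid_edge (a point): Middle of the lid's free edge (front edge when shut), 157 mm from the hinge axis; about 350 mm up and 46 mm behind the hinge when open. The lid is 206 mm wide and up to 15 mm thick: its outer face lies up to 11 mm beyond the line from hinge to this point. When open, the outer face looks to the bin's +x.
- lid_hinge (a point): Middle of the lid's hinge axis, 75 mm behind the bin's centre, 198 mm above the bench; the axis runs along the bin's y.
- trough_mid (a point): Centre (16 mm above its underside) of the spent reagent trough, an open white plastic tray lying alone on the bench: 52 mm wide (its x), 125 mm long (its y), 32 mm high, straight upright sides, 50 g. z up.
- bottle_mid (a point): Centre (75 mm above its underside) of the amber reagent bottle: 150 mm high, body 62 mm in diameter up to 93 mm, neck 25 mm from 121 mm up, black cap 29 mm in diameter on the top 16 mm; about 0.3 kg. z is its axis, up.
- jar_mid (a point): Centre (49 mm above its underside) of the straight white screw-cap jar, 54 mm in diameter, 98 mm high, about 0.22 kg. z is its axis, up.
- clean_stack: Bystander: stack of clean nested troughs, 52 mm (x) by 125 mm (y), 74 mm high. Origin under its centre.
- vortex: Bystander: small round grey vortex mixer, 104 mm in diameter, 66 mm high. Origin under its centre.
- tube_rack: Bystander: grey rack with tubes, 60 mm (x) by 110 mm (y), 102 mm high with the tubes. Origin under its centre.
- tip_boxes: Bystander: two pipette-tip boxes, one on the other, 82 mm (x) by 122 mm (y), 100 mm high. Origin under its centre.
Mind the look-alikes: they are no part of the job. Leave any blue or turquoise look-alike of the part that bears trough_mid alone.

How it is judged:
By the outcome, as a careful person would: the job done as asked, in the order asked, and still so for the second after the job is handed in, with the robot touching nothing.
It also fails if it takes over 72 s, if anything falls off the work surface, if the arm or the gripper's body presses on something with over 40 N, if the wrist force passes 120 N, or if a joint passes its speed limit or range.

### The arm

A 7-joint arm with a two-finger parallel gripper is mounted at the origin on the work surface. World frame = base frame: x ahead of the robot, y to its left, z up, the work surface at z = 0. Lengths are in m, angles in rad, forces in N, time in s.
With the tool pointing down it reaches from about 0.4 to 0.9 m from the base axis. Payload 5.5 kg.
Tool frame: the origin (TCP) lies midway between the tips of the shut fingers; the grasp point (between the pads) lies 19 mm behind it; z points along the fingers, y is the line along which they close (so a half turn about z gives the same grasp; the last joint's range is limited). The gripper opens to 85 mm and grips with 20 to 120 N. Pads are 22 mm wide; open, the fingers measure 114 mm over their backs; the gripper's body (76 mm by 85 mm) begins 54 mm behind the grasp point. The pads swing forward as they close: fully open they stand 13 mm farther back than shut.
Start: joints at [1.479, 0.501, -0.427, 1.55, 0.221, 1.138, -0.21], TCP at [0.226, -0.61, 0.193] pointing down, gripper open.
Joint ranges: [-2.88, 2.88], [-0.31, 2.03], [-1.54, 1.56], [0.2, 2.42], [-1.41, 4.55], [0.19, 2.02], [-2.57, 2.57]. Speed limits (rad/s): [2.57, 2.57, 3.14, 3.14, 3.14, 3.14, 3.14].

### API

Orientations are given as a unit quaternion [x, y, z, w].
In Python, from bench import r, cams, ticket gives the robot as it stands.
- The arm moves only by the tool drive_tool, never from a script. Its argument "plan" is one flat list of numbers, 7 for each row, row after row: the finger opening in cm, from 0 to 8.54, then the shift along the tool's x, y, z in cm, then the turn, a rotation vector about the tool's x, y, z in degrees. In form: [fingers, tx, ty, tz, ax, ay, az, fingers, tx, ty, tz, ax, ay, az, ...]. A call has 1 to 10 rows; each row shifts and turns the commanded pose from where the row before left it, along the tool's axes as they then stand; what a row does not reach is not made up. A row lasts 1/8 s, in which the tool goes at most 62.5 mm and 10.7 degrees, less where a joint would pass 70% of its speed; a pose out of reach is approached as far as the arm can. A call is refused whole if a number of a shift passes 6.25 or a number of a turn 10.7, either way. A call with a gripper value outside its range is refused whole. The fingers move at their own pace and stop on an object; the grip force is fixed at half the most. Time passes only in rows, so rows that do not move let the fingers close. It gives the time, the measured TCP pose, the force, the opening and the grip force at its end, in the units of the state.
- r.get_state(): the state, without advancing time (a new reading comes with each control period).
- cams.capture(name): name is "side" or "top" or "wrist"; returns a dict with "frame" (400x640x3 uint8, blue, green, red), "fov_y" (degrees; the focal length in pixels is half the picture's height over the tangent of half this angle, whatever the lens; pixels are square), "cx", "cy" (the principal point, pixels), "eye" and "orientation" of the camera in the world; the wrist camera has in their place "hand_eye" (4x4, takes a point from camera to tool coordinates, whose origin is the TCP and whose axes are the flange's). Camera axes: x right, y up, looking along -z (the intrinsics and any distortion apply to the point x, -y, -z); pixel columns grow to the right and rows downward; lengths in m; the calibration is good to about 2 mm. A picture is of the moment at which its call begins: read the wrist's pose just before it. There is no depth.
- ticket.sign_off(): hands the job in; it is judged then, once.
The state is a dict: "time_s": time; "joint_pos": joint angles; "qvel": joint speeds; "joint_efforts": joint torques, N m; "position": TCP position; "ee_rot": TCP orientation; "force": force on the tool from outside, world axes, zero at the start; "moment": the same for the moment, N m; "opening": finger opening in m; "gripper_force": force on a finger pad.
Only numpy, scipy, OpenCV 4.12 (cv2) and the standard library are available. Lean on these libraries where they do the work, as an engineer would, in place of code of your own. Each camera call takes 0.05 s, during which the arm holds its last target. There are 200 camera calls.

## Working session

There is one attempt and no reset: what is moved stays moved. The work goes in short steps, Python scripts to look and compute and a tool call to move; the robot and the scene stay as the last step left them, time stands still between calls to the robot, and variables do not carry over. Pictures are saved under pics/ and viewed, at most 10 in all, crops included, and the job is handed in when it is done.

Besides the shell and the picture viewer there is one more tool, called after "Call:" by a JSON object that holds its "op" and its "data", one argument or row to a line. drive_tool: Moves the arm, as the interface text tells. Its arguments: {"type":"object","properties":{"plan":{"type":"array","items":{"type":"number"}}},"required":["plan"]}

```bash
ls; mkdir -p pics; python3 - <<'E'
from bench import r,cams
import cv2,numpy as np
s=r.get_state();print({k:np.round(v,4).tolist() for k,v in s.items()})
for n in("side","top","wrist"):
    c=cams.capture(n);cv2.imwrite(f"pics/{n}0.png",c["frame"]);print(n,{k:np.round(v,4).tolist() if not isinstance(v,str) else v for k,v in c.items() if k!="frame"})
E
```

```text
pics
{'time_s': 0.0, 'joint_pos': [1.4792, 0.5018, -0.4268, 1.5515, 0.2208, 1.1383, -0.2103], 'qvel': [-0.0015, -0.0008, -0.0003, -0.0003, 0.0018, 0.001, 0.001], 'joint_efforts': [0.0004, -56.9518, -5.8163, -28.0945, 0.0107, 0.0119, -0.0], 'position': [0.2255, -0.6088, 0.192], 'ee_rot': [0.9843, 0.1765, -0.0001, -0.001], 'force': [-0.1343, -0.3087, 0.0294], 'moment': [0.0085, -0.0092, -0.0405], 'gripper_force': 0.0, 'opening': 0.0858}
side {'fov_y': 52.6247, 'cx': 320.8436, 'cy': 199.5876, 'eye': [0.5142, 0.8414, 1.019], 'orientation': [-0.0146, 0.3524, 0.9355, -0.0214]}
top {'fov_y': 42.8035, 'cx': 323.2303, 'cy': 191.0949, 'eye': [0.424, 0.0511, 1.5203], 'orientation': [-0.0363, 0.0334, 0.7119, -0.7005]}
wrist {'fov_y': 63.0106, 'cx': 321.8375, 'cy': 200.3008, 'hand_eye': [[0.0001, 0.9527, 0.304, 0.0764], [1.0, -0.0, -0.0002, -0.0008], [-0.0001, 0.304, -0.9527, -0.1807], [0.0, 0.0, 0.0, 1.0]]}
```

View pics/top0.png

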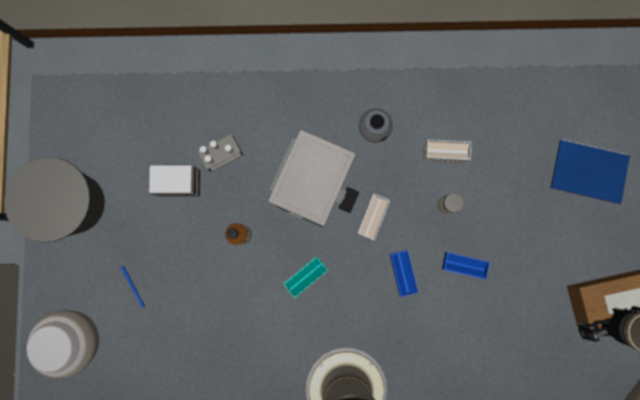

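View pics/side0.png

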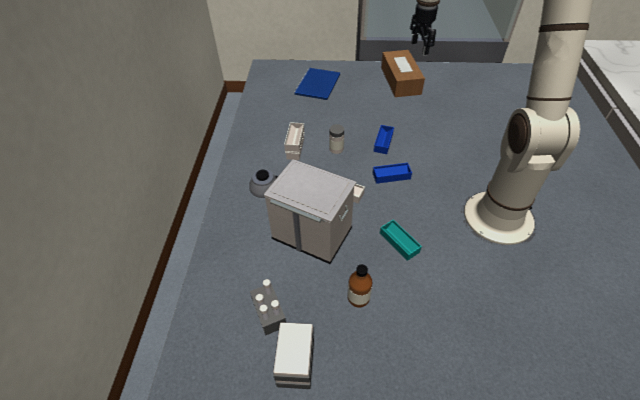

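The top view shows the bin (lid about 312,178) with its pedal at (349,200). The spent trough lies at (374,217), right in front of the pedal. The bottle (237,234) and jar (452,203) both stand well away from the pedal, so neither has to be moved. The clean stack is at (448,150), and the blue and turquoise look-alikes can be ignored. Next I'll get rough positions from rays.

```bash
cat > h.py <<'E'
import numpy as np,cv2
from scipy.spatial.transform import Rotation as R
from bench import r,cams
def shot(n):
    s=r.get_state();c=cams.capture(n)
    if n=="wrist":
        T=np.eye(4);T[:3,:3]=R.from_quat(s["ee_rot"]).as_matrix();T[:3,3]=s["position"]
        M=T@np.array(c["hand_eye"]);c["eye"]=M[:3,3];c["Rm"]=M[:3,:3]
    else: c["Rm"]=R.from_quat(c["orientation"]).as_matrix();c["eye"]=np.array(c["eye"])
    c["f"]=200/np.tan(np.radians(c["fov_y"]/2));return c
def ray(c,u,v):
    d=c["Rm"]@np.array([(u-c["cx"])/c["f"],-(v-c["cy"])/c["f"],-1]);return c["eye"],d/np.linalg.norm(d)
def onz(c,u,v,z):
    e,d=ray(c,u,v);return e+d*(z-e[2])/d[2]
def tri(obs):
    A=np.zeros((3,3));b=np.zeros(3);P=[]
    for c,u,v in obs:
        e,d=ray(c,u,v);Q=np.eye(3)-np.outer(d,d);A+=Q;b+=Q@e
    x=np.linalg.solve(A,b)
    return x,[float(np.linalg.norm(np.cross(x-ray(*o)[0],ray(*o)[1]))) for o in obs]
def proj(c,p):
    q=c["Rm"].T@(np.array(p)-c["eye"]);return c["cx"]+c["f"]*q[0]/-q[2],c["cy"]-c["f"]*q[1]/-q[2]
E
python3 - <<'E'
from h import *
c=shot("top")
for n,u,v,z in[("bin corner",302,132,.21),("bc",353,153,.21),("bc",322,224,.21),("bc",270,203,.21),("pedal",349,200,.038),("trough",374,217,.032),("bottle",237,234,.15),("jar",453,203,.098),("stack",448,150,.074),("vortex",376,124,.066)]:
    print(n,np.round(onz(c,u,v,z),3))
E
```

```text
bin corner [0.709 0.108 0.21 ]
bc [ 0.652 -0.023  0.21 ]
bc [0.469 0.06  0.21 ]
bc [0.525 0.193 0.21 ]
pedal [ 0.543 -0.019  0.038]
trough [ 0.493 -0.091  0.032]
bottle [0.448 0.288 0.15 ]
jar [ 0.525 -0.306  0.098]
stack [ 0.68  -0.304  0.074]
vortex [ 0.761 -0.1    0.066]
```

Call:
{"op": "drive_tool", "data": {
  "plan": [4,0,0,-5.2,0,0,9,4,0,0,-5.2,0,0,9,4,0,0,-5.2,0,0,9,4,0,0,-5.2,0,0,9,4,0,0,0,0,0,8.5,4,1.5,-6,0,0,0,0,4,1.5,-6,0,0,0,0,4,1.5,-6,0,0,0,0,4,1.5,-6,0,0,0,0,4,1.5,-6,0,0,0,0]
}}

```text
time_s: 1.45
position: [0.418, -0.3647, 0.401]
ee_rot: [0.978, -0.209, 0.0, 0.0]
force: [0.5, -1.5, -0.5]
opening: 0.0401
gripper_force: 0.0
```

Call:
{"op": "drive_tool", "data": {
  "plan": [4,0.3,-6,0,0,0,0,4,0.3,-6,0,0,0,0,4,0.2,-6,0,0,0,0,4,0.2,-6,0,0,0,0,4,0.2,-6,0,0,0,0,4,0.1,-6,0,0,0,0,4,0,-1,0,0,0,0,4,0,0,0,0,0,0]
}}

```text
time_s: 2.45
position: [0.5803, -0.0338, 0.4007]
ee_rot: [0.978, -0.208, -0.0, 0.0]
force: [-0.4, -0.9, 0.5]
opening: 0.0398
gripper_force: 0.0
```

```bash
python3 - <<'E'
from h import *
s=r.get_state();print(s["time_s"],np.round(s["position"],4),np.round(s["ee_rot"],4),np.round(s["joint_pos"],3),np.round(s["force"],2))
c=shot("wrist");cv2.imwrite("pics/w1.png",c["frame"]);print(c["eye"])
import pickle;pickle.dump(c,open("w1.pkl","wb"))
E
```

```text
2.45 [ 0.5803 -0.0338  0.4007] [ 9.780e-01 -2.085e-01 -4.000e-04  1.000e-04] [ 0.546  0.285 -0.692  1.417  0.181  1.504 -2.129] [-0.4  -0.9   0.52]
[ 0.64996364 -0.06508197  0.58132165]
```

View pics/w1.png

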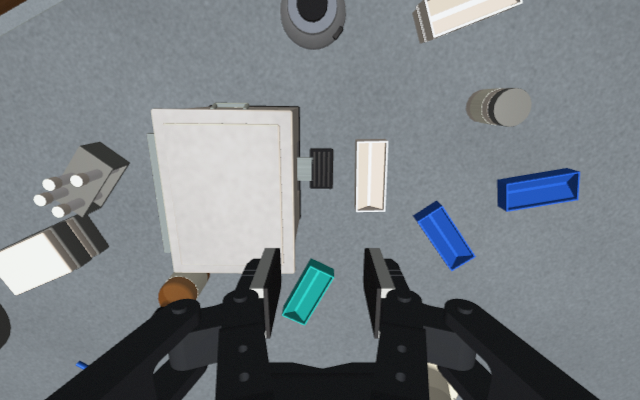

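The wrist view shows the bin lid with front edge at about column 294 and rows 110 to 272. The pedal pad is at (321,168) and the trough at (372,176), nearly parallel to the bin front. I'll take a second wrist view for heights, 10 cm along tool +y.

Call:
{"op": "drive_tool", "data": {
  "plan": [4,0,5,0,0,0,0,4,0,5,0,0,0,0,4,0,0,0,0,0,0,4,0,0,0,0,0,0]
}}

```text
time_s: 3.0
position: [0.5389, -0.1273, 0.4012]
ee_rot: [0.977, -0.211, 0.0, 0.0]
force: [-0.4, 0.1, 0.9]
opening: 0.0401
gripper_force: 0.0
```

```bash
python3 - <<'E'
from h import *
import pickle
c2=shot("wrist");pickle.dump(c2,open("w2.pkl","wb"));c1=pickle.load(open("w1.pkl","rb"))
cs=[c1,c2]; res=[]
for i,c in enumerate(cs):
    f=c["frame"].astype(int);g=f.sum(2)/3;h=cv2.cvtColor(c["frame"],cv2.COLOR_BGR2HSV)
    white=((g>150)).astype(np.uint8);white[260:]=0
    out=[]
    for k in cv2.findContours(white,0,2)[0]:
        if cv2.contourArea(k)<700: continue
        b=cv2.minAreaRect(k);a=cv2.approxPolyDP(k,5,True)[:,0]
        print(i,"W",cv2.contourArea(k),np.round(b[0],1),np.round(b[1],1),round(b[2],1),a.tolist() if len(a)<9 else len(a))
    dark=(g<55).astype(np.uint8);dark[235:]=0
    for k in cv2.findContours(dark,0,2)[0]:
        if cv2.contourArea(k)<250: continue
        b=cv2.minAreaRect(k);print(i,"D",cv2.contourArea(k),np.round(b[0],1),np.round(b[1],1),round(b[2],1))
cv2.imwrite("pics/w2.png",np.vstack([cv2.resize(c["frame"][90:290,140:440],(600,400))[:300] for c in cs]))
E
```

```text
0 W 1008.0 [ 31.5 246. ] [26. 63.] 90.0 [[63, 259], [43, 233], [0, 251], [0, 259]]
0 W 2145.5 [372. 176.] [32. 72.] 0.0 [[387, 140], [357, 141], [356, 212], [385, 211]]
0 W 20205.0 [220.5 183.5] [147. 151.] -0.0 11
0 W 1946.0 [473.   18.5] [37. 98.] 90.0 [[424, 0], [433, 37], [522, 3]]
0 D 261.0 [ 93.1 220.6] [29.9 24.9] 54.5
0 D 406.0 [530.9 178.3] [28.8 82.5] 61.2
0 D 671.5 [321.5 168. ] [38. 21.] 90.0
0 D 464.5 [105.4 154. ] [47.5 13.3] 34.5
0 D 492.0 [311.5  10.5] [21. 29.] 90.0
1 W 2173.5 [312.4 176.4] [71.9 32.2] 87.5 [[295, 142], [299, 212], [328, 211], [327, 141]]
1 W 20228.5 [135.2 184.7] [164.  144.2] 84.2 11
1 W 1004.0 [440.5 106.5] [37. 35.] 90.0 [[448, 89], [424, 101], [432, 124], [455, 116], [457, 98]]
1 W 1945.5 [397.5  18.5] [37. 99.] 90.0 [[348, 0], [360, 37], [447, 2]]
1 D 338.0 [ 33.  219.7] [30.7 25.7] 85.6
1 D 270.0 [474.7 177.5] [27.3 79.4] 60.8
1 D 705.0 [261.6 168.5] [39.9 22.2] 87.6
1 D 516.0 [ 44.  154.7] [46.8 17.2] 35.7
1 D 537.5 [239.  11.] [22. 30.] 90.0
```

View pics/w2.png

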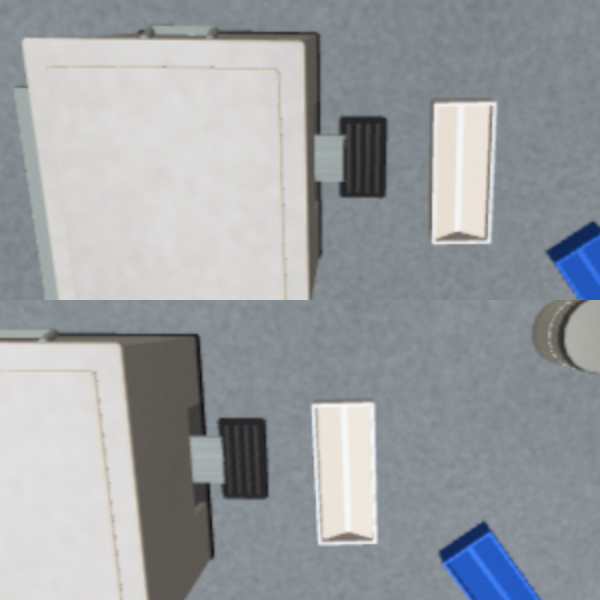

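The two crops show the lid's far front corner at about (291.5,110.5) and (201,111.5), with the pad and trough clear. I'll triangulate these.

```bash
cat >> h.py <<'E'
def frame(yaw): # bin frame axes
    return np.array([[np.cos(yaw),-np.sin(yaw)],[np.sin(yaw),np.cos(yaw)]])
E
python3 - <<'E'
from h import *
import pickle
a,b=[pickle.load(open(f"w{i}.pkl","rb")) for i in(1,2)]
for n,p,q in[("pad",(321.5,168),(261.6,168.5)),("trough",(372,176),(312.4,176.4)),("t1",(356.5,141),(295.5,142)),("t2",(387.5,140.5),(327.5,141)),("t3",(385.5,211.5),(328.5,211.5)),("t4",(356,212),(299,212.5)),("lidcorner",(291.5,110.5),(201,111.5))]:
    x,e=tri([(a,*p),(b,*q)]);print(n,np.round(x,4),np.round(e,4))
z=.033
P=[onz(a,u,v,z)[:2] for u,v in((356.5,141),(387.5,140.5),(385.5,211.5),(356,212))]
Q=[onz(b,u,v,z)[:2] for u,v in((295.5,142),(327.5,141),(328.5,211.5),(299,212.5))]
for S in(P,Q):
    S=np.array(S);l=(S[0]+S[1]-S[2]-S[3])/2;w=(S[1]+S[2]-S[0]-S[3])/2
    print("trough c",S.mean(0).round(4),"len",np.linalg.norm(l).round(4),"w",np.linalg.norm(w).round(4),"yaw",np.degrees(np.arctan2(l[1],l[0])).round(1))
for c,u,v in((a,321.5,168),(b,261.6,168.5)): print("pad@.038",onz(c,u,v,.038).round(4))
# lid front edge by line fit: white/non-white transitions along rows
for c,lo,hi,r0,r1 in((a,240,310,118,235),(b,150,225,118,180)):
    g=cv2.cvtColor(c["frame"],cv2.COLOR_BGR2GRAY).astype(float);pts=[]
    for v in range(r0,r1,3):
        d=np.diff(cv2.GaussianBlur(g[v:v+1,lo:hi],(3,1),0)[0]);u=lo+np.argmin(d)+.5;pts.append(onz(c,u,v,.205)[:2])
    pts=np.array(pts);vx,vy,x0,y0=cv2.fitLine(pts.astype(np.float32),cv2.DIST_HUBER,0,.01,.01).ravel()
    print("lid edge pt",x0,y0,"ang",np.degrees(np.arctan2(vy,vx)),"resid",np.std((pts-[x0,y0])@[-vy,vx]))
t=shot("top")
L=np.array([onz(t,u,v,.21)[:2] for u,v in((302,132),(353,153),(322,224),(270,203))]);print("lid c",L.mean(0))
d=(L[1]+L[2]-L[0]-L[3]);print("front dir",np.degrees(np.arctan2(-d[1],-d[0])))
E
```

```text
pad [ 0.5437 -0.0178  0.0362] [0.0001 0.0001]
trough [ 0.4959 -0.091   0.0375] [0. 0.]
t1 [ 0.5602 -0.0894  0.0308] [0.0004 0.0004]
t2 [ 0.5381 -0.1385  0.0209] [0.0002 0.0002]
t3 [ 0.4248 -0.0895  0.0337] [0.0002 0.0002]
t4 [ 0.4453 -0.0411  0.0343] [0.0001 0.0001]
lidcorner [ 0.6496 -0.028   0.1992] [0. 0.]
trough c [ 0.4927 -0.0892] len 0.1257 w 0.0521 yaw -22.4
trough c [ 0.4923 -0.0897] len 0.125 w 0.0531 yaw -23.1
pad@.038 [ 0.544  -0.0179  0.038 ]
pad@.038 [ 0.544  -0.0183  0.038 ]
lid edge pt 0.5673798 0.008903695 ang -24.82428 resid 0.000331083697388888
lid edge pt 0.6141871 -0.0125454115 ang -24.64371 resid 0.0003336008697550748
lid c [0.5887762  0.08448763]
front dir 66.74715263353734
```

The heights agree: trough rim 33 mm, pad 36 mm, lid about 0.2 m. Bin yaw is about 65.5°, centre about (0.591, 0.0865), and tool yaw is -24.4°, which is already aligned. I'll close the fingers and tilt 20°.

Call:
{"op": "drive_tool", "data": {
  "plan": [0,0,0,0,10,0,0,0,0,0,0,10,0,0,0,0,0,0,0,0,0,0,0,0,0,0,0,0]
}}

```text
time_s: 3.6
position: [0.5397, -0.1245, 0.4011]
ee_rot: [0.963, -0.206, 0.036, -0.17]
force: [-0.5, 0.6, 0.3]
opening: 0.0001
gripper_force: 0.0
```

```bash
cat >> h.py <<'E'
C=np.array([.591,.0865]);YAW=np.radians(65.5);B=frame(YAW)
def b2w(x,y,z): return np.r_[C+B@[x,y],z]
def st(): 
    s=r.get_state();T=R.from_quat(s["ee_rot"]);p=np.array(s["position"]);print("t",s["time_s"],"p",p.round(4),"bin",(B.T@(p[:2]-C)).round(4),"F",np.round(s["force"],1),"q",np.round(s["joint_pos"],2),"rot",(T.as_matrix()).round(3).tolist());return p,T
def to(w,p,T): print("cm",(T.inv().apply(np.array(w)-p)*100).round(2))
E
python3 - <<'E'
from h import *
p,T=st();to(b2w(-.115,0,.08),p,T);to(b2w(-.115,0,.045),b2w(-.115,0,.08),T);to(b2w(-.114,0,.013),b2w(-.115,0,.045),T)
E
```

```text
t 3.6 p [ 0.5397 -0.1245  0.4011] bin [-0.2133 -0.0408] F [-0.5  0.6  0.3] q [ 0.96  0.2  -0.63  1.55 -0.23  1.4  -1.62] rot [[0.913, -0.384, 0.139], [-0.408, -0.858, 0.312], [-0.0, -0.341, -0.94]]
cm [-4.    1.7  33.55]
cm [0.   1.2  3.29]
cm [0.   1.   3.04]
```

Call:
{"op": "drive_tool", "data": {
  "plan": [0,-0.7,0.3,5.6,0,0,0,0,-0.7,0.3,5.6,0,0,0,0,-0.7,0.3,5.6,0,0,0,0,-0.7,0.3,5.6,0,0,0,0,-0.7,0.3,5.6,0,0,0,0,-0.5,0.2,5.5,0,0,0,0,0,0.6,1.6,0,0,0,0,0,0.6,1.6,0,0,0,0,0,0,0,0,0,0]
}}

```text
time_s: 4.72
position: [0.5438, -0.0201, 0.0464]
ee_rot: [0.963, -0.206, 0.037, -0.17]
force: [-0.1, -0.3, 0.7]
opening: 0.0002
gripper_force: 0.0
```

```bash
python3 - <<'E'
from h import *
p,T=st();to(b2w(-.114,0,.013),p,T)
a=shot("wrist")["frame"];b=shot("side")["frame"];cv2.imwrite("pics/p1.png",np.hstack([cv2.resize(a,(480,300)),cv2.resize(b[120:270,220:380],(320,300))]))
E
```

```text
t 4.725 p [ 0.5438 -0.0201  0.0464] bin [-0.1165 -0.0013] F [-0.1 -0.3  0.7] q [ 0.72  0.54 -0.59  2.02 -0.09  0.58 -1.72] rot [[0.912, -0.385, 0.141], [-0.41, -0.857, 0.312], [0.0, -0.342, -0.94]]
cm [-0.13  0.9   3.23]
```

View pics/p1.png

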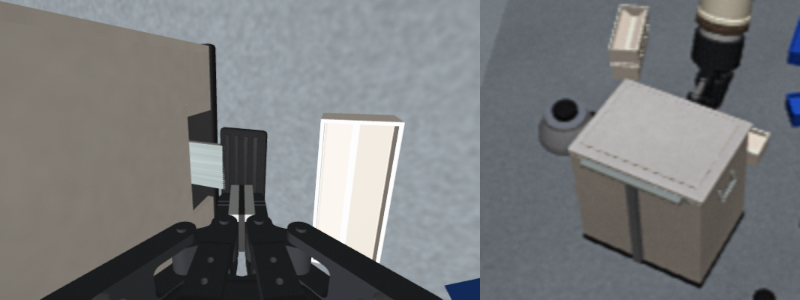

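Side view and wrist view: the closed fingertips are over the pad (pad about 245,165 in the left image) and the trough is clear to the right. Pressing.

Call:
{"op": "drive_tool", "data": {
  "plan": [0,0,0.15,0.55,0,0,0,0,0,0.15,0.55,0,0,0,0,0,0.15,0.55,0,0,0,0,0,0.15,0.55,0,0,0,0,0,0.15,0.55,0,0,0,0,0,0.1,0.4,0,0,0,0,0,0,0,0,0,0,0,0,0,0,0,0,0]
}}

```text
time_s: 5.82
position: [0.5445, -0.0169, 0.0138]
ee_rot: [0.963, -0.206, 0.036, -0.17]
force: [-0.1, 0.3, 0.4]
opening: -0.0006
gripper_force: 0.0
```

```bash
python3 - <<'E'
from h import *
p,T=st()
b=shot("side")["frame"];cv2.imwrite("pics/p2.png",cv2.resize(b[80:280,220:400],(540,600)))
E
```

```text
t 5.825 p [ 0.5445 -0.0169  0.0138] bin [-0.1134 -0.0006] F [-0.1  0.3  0.4] q [ 0.69  0.6  -0.57  2.03 -0.06  0.52 -1.72] rot [[0.912, -0.385, 0.14], [-0.409, -0.857, 0.312], [0.0, -0.342, -0.94]]
```

View pics/p2.png

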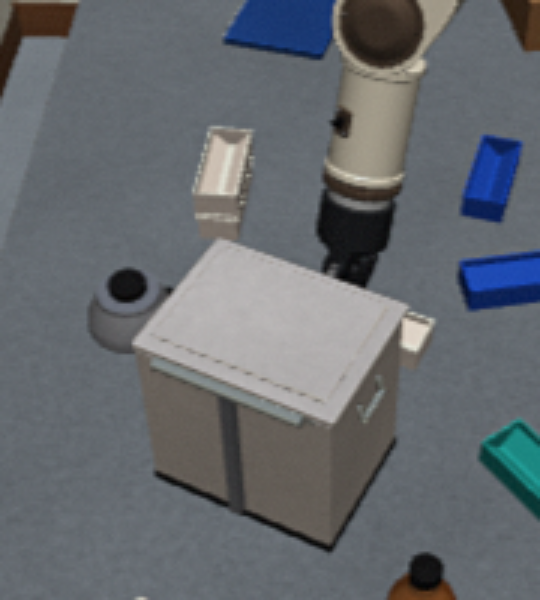

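The lid is still shut and there is no force, so the fingertips missed the pad. I'll look with the wrist camera.

```bash
python3 - <<'E'
from h import *
c=shot("wrist");b=c["frame"];cv2.imwrite("pics/p3.png",cv2.resize(b[100:400,160:460],(600,600)))
print(proj(c,c["eye"]+0), [np.round(proj(c,b2w(*q)),0).tolist() for q in((-.115,0,.038),(-.135,-.035,.038),(-.095,-.035,.038),(-.135,.035,.038),(-.113,0,.0138))])
t=shot("top");cv2.imwrite("pics/t3.png",t["frame"])
E
```

```text
(np.float64(nan), np.float64(nan)) [[308.0, 248.0], [347.0, 188.0], [272.0, 181.0], [343.0, 312.0], [321.0, 231.0]]h.py:22: RuntimeWarning: invalid value encountered in scalar divide
  q=c["Rm"].T@(np.array(p)-c["eye"]);return c["cx"]+c["f"]*q[0]/-q[2],c["cy"]-c["f"]*q[1]/-q[2]
```

View pics/p3.png

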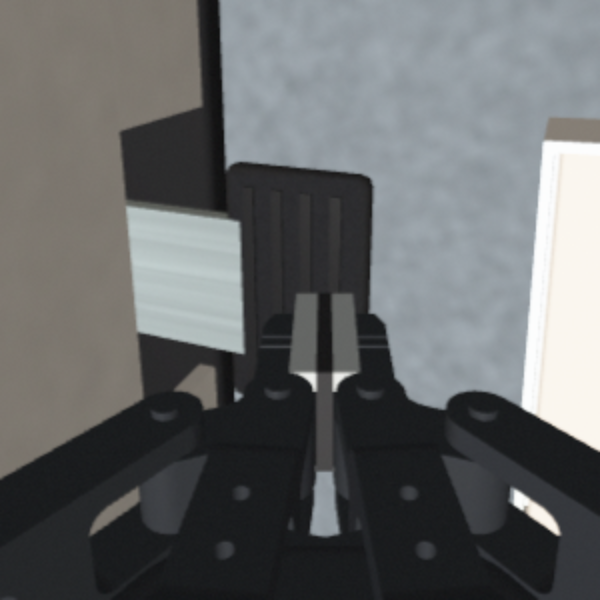

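```bash
python3 - <<'E'
from h import *
s=r.get_state();print(s["force"],s["joint_efforts"],s["position"])
c=shot("wrist")
for a in(0,.1,.2,.3,.35):
    q=[]
    for dx,y in((-20,-35),(20,-35),(20,35)):
        rx,rz=-65+dx,4; x=-50+rx*np.cos(a)+rz*np.sin(a); z=34+rx*np.sin(a)+rz*np.cos(a)
        q.append(np.round(proj(c,b2w(x/1e3,y/1e3,z/1e3)),0).tolist())
    print(a,q)
t=cv2.imread("pics/t3.png");o=cv2.imread("pics/top0.png");d=cv2.absdiff(t,o).max(2)[120:235,262:360];print("diff",(d>40).sum())
E
```

```text
[ 0.83914398 -0.58379466 -0.95629206] [-2.02591263e-02 -4.80955696e+01 -9.10193235e+00 -1.71522206e+01
 -8.61978773e-01 -2.67743692e-01  6.95638346e-05] [ 0.54456425 -0.01699473  0.01390597]
0 [[346.0, 188.0], [272.0, 181.0], [277.0, 297.0]]
0.1 [[350.0, 184.0], [275.0, 179.0], [280.0, 293.0]]
0.2 [[351.0, 180.0], [277.0, 177.0], [281.0, 288.0]]
0.3 [[350.0, 176.0], [279.0, 175.0], [282.0, 284.0]]
0.35 [[350.0, 174.0], [279.0, 174.0], [283.0, 282.0]]
diff 83
```

```bash
python3 - <<'E'
from h import *
p,T=st();c=shot("wrist")
for x in(-.011,0,.011):
  for d in(0,.01,.02,.03): print(x,d,np.round(proj(c,p+T.apply([x,0,-d])),0), end=" | ")
g=c["frame"][100:400,160:460].max(2).astype(int);cv2.imwrite("pics/p4.png",cv2.convertScaleAbs(cv2.resize(c["frame"][220:320,260:390],(780,600),interpolation=cv2.INTER_CUBIC),alpha=2))
E
```

```text
t 6.025 p [ 0.5446 -0.017   0.0139] bin [-0.1134 -0.0007] F [ 0.3 -0.5 -0.1] q [ 0.69  0.6  -0.57  2.03 -0.06  0.52 -1.72] rot [[0.912, -0.385, 0.14], [-0.409, -0.857, 0.312], [0.0, -0.342, -0.94]]
-0.011 0 [321. 247.] | -0.011 0.01 [321. 254.] | -0.011 0.02 [321. 263.] | -0.011 0.03 [321. 272.] | 0 0 [321. 230.] | 0 0.01 [321. 237.] | 0 0.02 [321. 244.] | 0 0.03 [321. 253.] | 0.011 0 [321. 213.] | 0.011 0.01 [321. 219.] | 0.011 0.02 [321. 225.] | 0.011 0.03 [321. 233.] |
```

View pics/p4.png

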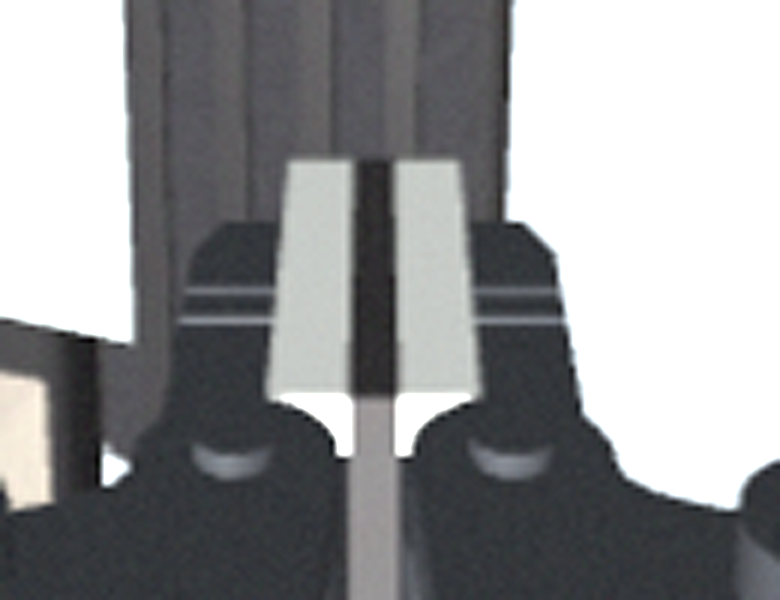

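The white pad tips appear at row 247, while the nominal tip should be at row 213. That puts the real fingertips about 4 cm behind the stated TCP. They are still above the pad, which matches the zero force. I'll continue down gently while watching the force.

Call:
{"op": "drive_tool", "data": {
  "plan": [0,0,0.1,0.28,0,0,0,0,0,0.1,0.28,0,0,0,0,0,0.1,0.28,0,0,0,0,0,0,0,0,0,0]
}}

```text
time_s: 6.58
position: [0.5443, -0.0168, 0.0045]
ee_rot: [0.963, -0.206, 0.036, -0.17]
force: [-1.0, 0.1, -0.1]
opening: -0.0002
gripper_force: 0.0
```

Call:
{"op": "drive_tool", "data": {
  "plan": [0,0,0.1,0.28,0,0,0,0,0,0.1,0.28,0,0,0,0,0,0.1,0.28,0,0,0,0,0,0,0,0,0,0]
}}

```text
time_s: 7.08
position: [0.5445, -0.0169, -0.0036]
ee_rot: [0.963, -0.206, 0.036, -0.17]
force: [-3.0, -0.8, 7.9]
opening: -0.0001
gripper_force: 4.6
```

```bash
python3 - <<'E'
from h import *
p,T=st();c=shot("wrist")
g=cv2.cvtColor(c["frame"],cv2.COLOR_BGR2GRAY)
print(g[150:300:3,312].tolist()); print(g[150:300:3,290].tolist())
print([np.round(proj(c,b2w(*q)),0).tolist() for q in((-.135,-.035,.038),(-.095,-.035,.038))])
print(g[205,255:365:2].tolist())
E
```

```text
t 7.075 p [ 0.5445 -0.0169 -0.0036] bin [-0.1134 -0.0006] F [-3.  -0.8  7.9] q [ 0.68  0.63 -0.56  2.03 -0.05  0.48 -1.72] rot [[0.912, -0.385, 0.14], [-0.409, -0.857, 0.312], [0.0, -0.342, -0.94]]
[148, 146, 144, 146, 148, 146, 145, 146, 144, 145, 146, 146, 147, 139, 29, 41, 43, 41, 42, 41, 42, 43, 41, 41, 40, 43, 41, 41, 43, 40, 41, 41, 60, 95, 96, 94, 95, 95, 95, 95, 95, 95, 96, 96, 95, 115, 204, 26, 25, 24]
[144, 147, 147, 147, 146, 147, 149, 150, 147, 146, 143, 141, 139, 24, 38, 42, 41, 35, 51, 52, 56, 56, 55, 54, 54, 52, 52, 53, 52, 52, 49, 50, 49, 48, 48, 48, 47, 47, 44, 42, 36, 58, 25, 25, 25, 25, 25, 26, 25, 24]
[[336.0, 198.0], [255.0, 189.0]]
[15, 19, 66, 57, 41, 39, 41, 45, 54, 53, 41, 42, 41, 41, 40, 52, 57, 58, 39, 41, 41, 40, 43, 55, 60, 60, 42, 42, 41, 41, 42, 53, 63, 53, 43, 41, 41, 42, 42, 42, 42, 35, 45, 150, 150, 149, 147, 149, 147, 147, 149, 151, 151, 150, 147]
```

Call:
{"op": "drive_tool", "data": {
  "plan": [0,0,0.1,0.28,0,0,0,0,0,0.1,0.28,0,0,0,0,0,0,0,0,0,0]
}}

```text
time_s: 7.5
position: [0.5447, -0.0165, -0.0095]
ee_rot: [0.963, -0.206, 0.036, -0.17]
force: [-2.3, -0.6, 8.3]
opening: -0.0003
gripper_force: 4.2
```

The pedal yields at about 8 N, so this is the pad. Continuing to the stop.

Call:
{"op": "drive_tool", "data": {
  "plan": [0,0,0.15,0.38,0,0,0,0,0,0.15,0.38,0,0,0,0,0,0.15,0.38,0,0,0,0,0,0.1,0.28,0,0,0,0,0,0,0,0,0,0]
}}

```text
time_s: 8.12
position: [0.5455, -0.0157, -0.0244]
ee_rot: [0.963, -0.206, 0.037, -0.17]
force: [0.1, 2.8, 6.2]
opening: 0.0002
gripper_force: 2.6
```

```bash
python3 - <<'E'
from h import *
c=shot("wrist");b=shot("side")["frame"];cv2.imwrite("pics/p5.png",np.hstack([cv2.resize(c["frame"][100:400,160:460],(400,400)),cv2.resize(b[80:280,200:400],(400,400))]))
E
```

```text
(no output)
```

View pics/p5.png

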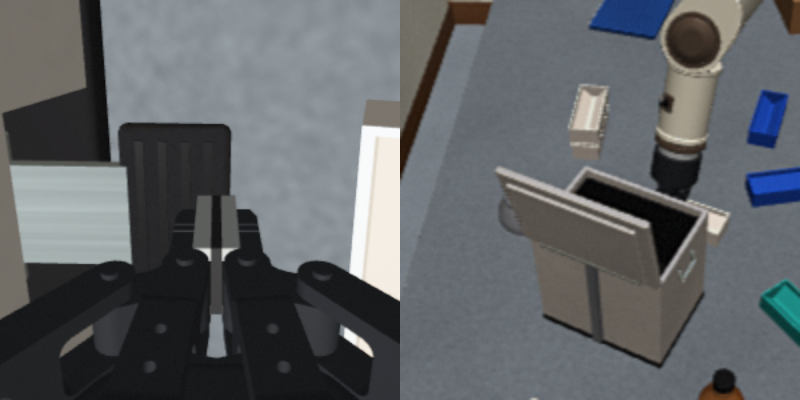

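The lid has gone up. I'll press on to feel the stop.

Call:
{"op": "drive_tool", "data": {
  "plan": [0,0,0.1,0.28,0,0,0,0,0,0.1,0.28,0,0,0,0,0,0,0,0,0,0]
}}

```text
time_s: 8.6
position: [0.546, -0.0154, -0.0271]
ee_rot: [0.963, -0.205, 0.037, -0.17]
force: [-12.8, -3.1, 44.1]
opening: -0.0
gripper_force: 22.0
```

The stop is felt (44 N, no further travel). Now I'll let the pedal up, rise and straighten the tool.

Call:
{"op": "drive_tool", "data": {
  "plan": [0,0,-0.5,-1.4,0,0,0,0,0,-0.5,-1.4,0,0,0,0,0,-0.7,-1.9,0,0,0,0,0,-1.7,-4.7,0,0,0,0,0,-1.7,-4.7,0,0,0,7,0,0,-3,-10,0,0,7,0,0,-3,-10,0,0,7,0,0,0,0,0,-1.5,7,0,0,0,0,0,0]
}}

```text
time_s: 9.72
position: [0.5374, -0.0307, 0.1762]
ee_rot: [0.981, -0.196, -0.0, -0.0]
force: [0.4, 0.5, -0.3]
opening: 0.0695
gripper_force: 0.0
```

```bash
python3 - <<'E'
from h import *
p,T=st();
tr=np.array([.4925,-.0895]);to([*tr,.06],p,T)
s=shot("side");f=s["frame"]
# lid open check + pedal check
g=cv2.cvtColor(f,cv2.COLOR_BGR2GRAY)
print("pts bin mouth",[int(g[int(round(v)),int(round(u))]) for u,v in [proj(s,b2w(x,y,.19)) for x in(-.03,0,.03) for y in(-.05,0,.05)]])
for a in(1.7,1.85): print(a,[np.round(proj(s,b2w(.075-.157*np.cos(a),y,.198+.157*np.sin(a))),1).tolist() for y in(-.103,.103)])
cv2.imwrite("pics/s4.png",f)
w=shot("wrist");cv2.imwrite("pics/w4.png",w["frame"]);gw=cv2.cvtColor(w["frame"],cv2.COLOR_BGR2GRAY)
m=((gw<60)).astype(np.uint8);m[260:]=0
for k in cv2.findContours(m,0,2)[0]:
    if cv2.contourArea(k)>250: print("D",cv2.contourArea(k),cv2.minAreaRect(k))
m=((gw>170)).astype(np.uint8);m[300:]=0
for k in cv2.findContours(m,0,2)[0]:
    if cv2.contourArea(k)>700:
        b=cv2.minAreaRect(k);print("W",cv2.contourArea(k),b,onz(w,*b[0],.032).round(4))
print("pad exp",proj(w,b2w(-.115,0,.038)))
E
```

```text
t 9.725 p [ 0.5374 -0.0307  0.1762] bin [-0.1289  0.0002] F [ 0.4  0.5 -0.3] q [ 0.43  0.33 -0.5   1.85  0.18  1.01 -2.12] rot [[0.923, -0.384, -0.001], [-0.384, -0.923, 0.0], [-0.001, -0.0, -1.0]]
cm [-1.88  7.15 11.62]
pts bin mouth [8, 12, 10, 189, 186, 9, 77, 77, 79]
1.7 [[252.2, 157.8], [328.4, 185.8]]
1.85 [[247.1, 165.2], [323.8, 193.9]]
D 643.5 ((475.1308288574219, 245.35386657714844), (15.380304336547852, 49.4898567199707), 60.2551155090332)
D 1310.0 ((605.8613891601562, 211.05926513671875), (43.079811096191406, 69.73101806640625), 35.88213348388672)
D 2314.5 ((305.0, 174.0), (66.0, 38.0), 90.0)
D 38075.0 ((102.0, 155.0), (208.0, 204.0), 90.0)
W 919.0 ((274.5, 175.5), (39.0, 25.0), 90.0) [0.5543 0.0123 0.032 ]
W 5991.5 ((390.76837158203125, 188.87225341796875), (55.924442291259766, 120.3437271118164), 2.7791666984558105) [ 0.4952 -0.0923  0.032 ]
W 5670.0 ((156.73684692382812, 102.4445571899414), (318.5741271972656, 152.21299743652344), 47.51251983642578) [0.6621 0.0851 0.032 ]
pad exp (np.float64(305.944062438001), np.float64(175.36173740398343))
```

```bash
python3 - <<'E'
from h import *
w=shot("wrist");gw=cv2.cvtColor(w["frame"],cv2.COLOR_BGR2GRAY)
for th in(160,185,205):
    m=((gw>th)).astype(np.uint8);m[300:]=0;m[:,:335]=0
    k=max(cv2.findContours(m,0,2)[0],key=cv2.contourArea);a=cv2.approxPolyDP(k,8,True)[:,0];print(th,a.tolist())
    S=np.array([onz(w,u,v,.032)[:2] for u,v in a]);print(S.round(4).tolist())
    if len(S)==4: print(S.mean(0).round(4),[ (np.linalg.norm(S[i]-S[i-1]).round(4),np.degrees(np.arctan2(*(S[i]-S[i-1])[::-1])).round(1)) for i in range(4)])
E
```

```text
160 [[335, 0], [335, 41], [346, 48], [335, 76], [346, 97], [335, 96], [335, 299], [397, 299], [400, 252], [432, 263], [457, 299], [478, 299], [447, 251], [487, 227], [537, 299], [639, 299], [639, 249], [602, 253], [584, 241], [578, 201], [614, 192], [600, 179], [634, 155], [615, 124], [623, 106], [600, 98], [617, 106], [595, 125], [613, 124], [606, 139], [584, 140], [585, 121], [561, 149], [557, 138], [539, 139], [553, 124], [567, 127], [568, 116], [551, 110], [576, 104], [558, 108], [554, 98], [539, 114], [550, 116], [536, 149], [526, 136], [533, 128], [518, 126], [551, 94], [536, 90], [547, 81], [541, 65], [573, 40], [616, 38], [611, 20], [622, 30], [613, 44], [639, 34], [638, 0], [506, 0], [500, 11], [493, 0], [481, 14], [486, 0], [430, 0], [413, 14], [399, 0], [400, 15], [394, 0], [374, 0], [368, 16], [380, 10], [368, 27], [382, 33], [363, 58], [351, 48], [368, 45], [360, 27], [353, 40], [353, 19], [348, 35], [341, 29], [350, 14], [364, 15], [353, 0]]
[[0.6754, -0.1042], [0.6454, -0.092], [0.6362, -0.0991], [0.618, -0.0809], [0.5968, -0.0835], [0.6016, -0.0743], [0.3948, 0.0097],
[... 1397 characters left out ...]
0.6523, -0.1006], [0.6603, -0.1123], [0.6548, -0.1234], [0.6693, -0.1187]]
185 [[366, 130], [360, 246], [408, 247], [419, 131]]
[[0.5607, -0.0903], [0.4466, -0.0408], [0.4251, -0.0887], [0.5397, -0.1376]]
[ 0.493  -0.0893] [(np.float64(0.0518), np.float64(66.1)), (np.float64(0.1244), np.float64(156.6)), (np.float64(0.0525), np.float64(-114.2)), (np.float64(0.1246), np.float64(-23.1))]
205 [[366, 130], [360, 246], [407, 247], [418, 131]]
[[0.5607, -0.0903], [0.4466, -0.0408], [0.4255, -0.0877], [0.5401, -0.1367]]
[ 0.4932 -0.0889] [(np.float64(0.0508), np.float64(66.1)), (np.float64(0.1244), np.float64(156.6)), (np.float64(0.0514), np.float64(-114.2)), (np.float64(0.1246), np.float64(-23.2))]
```

Call:
{"op": "drive_tool", "data": {
  "plan": [7.6,-0.9,3.55,0,0,0,0.7,7.6,-0.95,3.55,0,0,0,0,7.6,0,0,5,0,0,0,7.6,0,0,5,0,0,0,7.6,0,0,4.6,0,0,0,7.6,0,0,0,0,0,0]
}}

```text
time_s: 10.62
position: [0.4882, -0.0901, 0.0268]
ee_rot: [0.979, -0.204, -0.005, -0.0]
force: [0.1, 0.9, -0.7]
opening: 0.0762
gripper_force: 0.0
```

```bash
python3 - <<'E'
from h import *
p,T=st();to([.493,-.0892,-.037],p,T)
w=shot("wrist");cv2.imwrite("pics/g1.png",cv2.resize(w["frame"],(800,500)))
E
```

```text
t 10.625 p [ 0.4882 -0.0901  0.0268] bin [-0.2033  0.0203] F [ 0.1  0.9 -0.7] q [ 0.47  0.48 -0.41  2.04  0.3   0.68 -2.12] rot [[0.917, -0.399, -0.009], [-0.399, -0.917, 0.002], [-0.01, 0.001, -1.0]]
cm [ 0.46 -0.29  6.37]
```

View pics/g1.png

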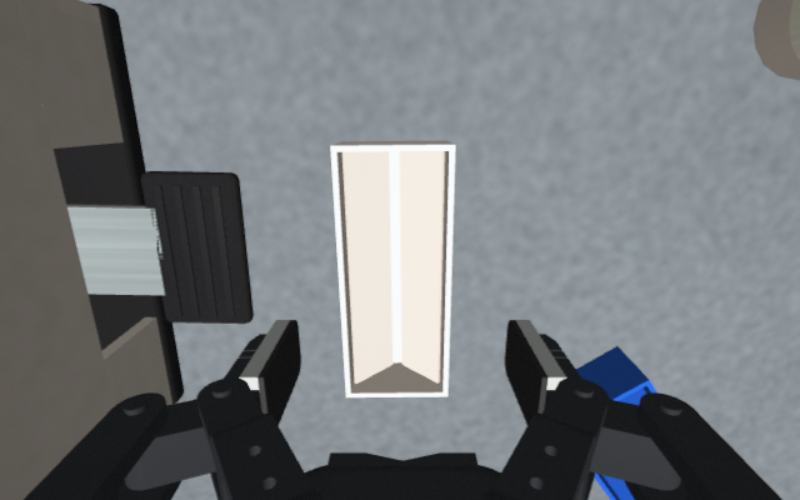

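The last picture shows the fingers straddling the trough (centre about 397,270), with the right finger near a blue look-alike. I'll check that clearance numerically.

```bash
python3 - <<'E'
from h import *
p,T=st();w=shot("wrist")
h=cv2.cvtColor(w["frame"],cv2.COLOR_BGR2HSV);m=((h[...,0]>100)&(h[...,0]<130)&(h[...,1]>150)).astype(np.uint8)
k=np.vstack([k for k in cv2.findContours(m,0,2)[0] if cv2.contourArea(k)>50])[:,0]
q=np.array([T.inv().apply(onz(w,u,v,.032)-p) for u,v in k])[:,:2]*1000
print("blue pts tool xy mm: min y",q[q[:,1].argmin()].round(0),"max x",q[q[:,0].argmax()].round(0))
for x in(-30,-20,-10,0,10,20): 
    s=q[abs(q[:,0]-x)<5]; print(x,s[:,1].min().round(0) if len(s) else None)
E
```

```text
t 10.675 p [ 0.4908 -0.0902  0.0291] bin [-0.2023  0.0179] F [ 0.5 -0.2  0.8] q [ 0.47  0.48 -0.41  2.04  0.3   0.68 -2.12] rot [[0.917, -0.399, -0.005], [-0.399, -0.917, 0.001], [-0.005, 0.001, -1.0]]
blue pts tool xy mm: min y [-45.  89.] max x [-32. 107.]
-30 103.0
-20 None
-10 None
0 None
10 None
20 None
```

Call:
{"op": "drive_tool", "data": {
  "plan": [7.6,0.15,-0.2,2.2,0,0,0,7.6,0,0,2.2,0,0,0,7.6,0,0,1.2,0,0,0,7.6,0,0,0.8,0,0,0,7.6,0,0,0,0,0,0]
}}

```text
time_s: 11.35
position: [0.4956, -0.0884, -0.0332]
ee_rot: [0.979, -0.203, 0.0, 0.0]
force: [-0.1, -0.6, -0.1]
opening: 0.0761
gripper_force: 0.0
```

Call:
{"op": "drive_tool", "data": {
  "plan": [7.6,-0.15,0,0.3,0,0,0,4,0,0,0,0,0,0,4,0,0,0,0,0,0,4,0,0,0,0,0,0,4,0,0,0,0,0,0]
}}

```text
time_s: 11.98
position: [0.4943, -0.0877, -0.036]
ee_rot: [0.979, -0.202, 0.0, 0.0]
force: [-0.9, 0.4, 5.9]
opening: 0.0508
gripper_force: 62.7
```

Call:
{"op": "drive_tool", "data": {
  "plan": [4,0,0,-2,0,0,0,4,0,0,-5,0,0,0.6,4,0,0,-5,0,0,0.6,4,0,0,-5,0,0,0,4,0,0,-5,0,0,0,4,0,0,-4,0,0,0,4,0,0,0,0,0,0]
}}

```text
time_s: 12.85
position: [0.4963, -0.0881, 0.2268]
ee_rot: [0.977, -0.213, 0.003, 0.0]
force: [0.5, 0.6, 0.4]
opening: 0.051
gripper_force: 62.5
```

```bash
python3 - <<'E'
from h import *
p,T=st();to(b2w(-.005,-.008,p[2]),p,T)
w=shot("wrist");cv2.imwrite("pics/w6.png",w["frame"]);gw=cv2.cvtColor(w["frame"],cv2.COLOR_BGR2GRAY)
m=(gw>185).astype(np.uint8)
for k in cv2.findContours(m,0,2)[0]:
    if cv2.contourArea(k)>1500:
        a=cv2.approxPolyDP(k,8,True)[:,0]; print(cv2.contourArea(k),a.tolist() if len(a)<8 else cv2.minAreaRect(k))
for q in((-.0625,-.026),(.0625,-.026),(.0625,.026)): print(np.round(proj(w,p+T.apply([q[0],q[1],.004])),0))
E
```

```text
t 12.85 p [ 0.4963 -0.0881  0.2268] bin [-0.1981  0.0137] F [0.5 0.6 0.4] q [ 0.57  0.2  -0.51  1.88  0.11  1.09 -1.98] rot [[0.909, -0.416, 0.007], [-0.416, -0.909, -0.002], [0.007, -0.001, -1.0]]
cm [  2.15 -19.32   0.03]
27042.0 ((321.5, 252.5), (229.0, 151.0), 90.0)
3156.5 [[0, 32], [0, 42], [102, 44], [154, 304], [109, 33]]
[282. 314.]
[274. 122.]
[368. 122.]
```

The trough is held, with the fingers at 51 mm. Now carrying it over the mouth.

Call:
{"op": "drive_tool", "data": {
  "plan": [4,0.55,-4.8,-0.5,0,0,0,4,0.55,-4.8,-0.5,0,0,0,4,0.55,-4.8,0,0,0,0,4,0.5,-4.9,0,0,0,0,4,0,0,0,0,0,0,4,0,0,0,0,0,0]
}}

```text
time_s: 13.65
position: [0.5924, 0.0783, 0.2313]
ee_rot: [0.977, -0.213, -0.002, 0.001]
force: [-0.4, -1.1, -0.6]
opening: 0.0509
gripper_force: 62.7
```

```bash
python3 - <<'E'
from h import *
p,T=st();to(b2w(-.005,-.008,.06),p,T)
s=shot("side");f=s["frame"];cv2.imwrite("pics/s7.png",f)
o=cv2.imread("pics/s4.png");d=(cv2.absdiff(f,o).max(2)>40).astype(np.uint8)
x,y,w,h=cv2.boundingRect(d);print(x,y,w,h)
g=cv2.cvtColor(f,cv2.COLOR_BGR2GRAY)
# lid pixels unchanged?
a=1.85;P=np.array([proj(s,b2w(.075-l*np.cos(a),y,.198+l*np.sin(a))) for l,y in((.02,-.1),(.157,-.1),(.157,.1),(.02,.1))]).astype(np.int32)
m=np.zeros(g.shape,np.uint8);cv2.fillPoly(m,[P],1);print("lid changed frac",(d*m).sum()/m.sum())
w=shot("wrist");cv2.imwrite("pics/w7.png",w["frame"])
E
```

```text
t 13.65 p [0.5924 0.0783 0.2313] bin [-0.0069 -0.0047] F [-0.4 -1.1 -0.6] q [ 0.26  0.4  -0.57  1.64  0.23  1.18 -2.36] rot [[0.91, -0.415, -0.004], [-0.415, -0.91, -0.001], [-0.003, 0.002, -1.0]]
cm [ 0.39 -0.23 17.13]
275 0 298 198
lid changed frac 0.0
```

Call:
{"op": "drive_tool", "data": {
  "plan": [4,0.3,0,4,0,0,0,4,0,0,4,0,0,0,4,0,0,4,0,0,0,4,0,0,3,0,0,0,4,0,0,2,0,0,0,4,0,0,0,0,0,0]
}}

```text
time_s: 14.5
position: [0.599, 0.0831, 0.0643]
ee_rot: [0.977, -0.211, 0.002, -0.004]
force: [6.1, 14.4, 0.3]
opening: 0.0511
gripper_force: 68.3
```

Lateral force shows the gripper's linkage touching the front rim. I'll back up a little and centre.

Call:
{"op": "drive_tool", "data": {
  "plan": [4,0,-0.4,-1,0,0,0,4,0,-0.4,-1,0,0,0,4,0,0,0,0,0,0]
}}

```text
time_s: 14.88
position: [0.6007, 0.084, 0.0847]
ee_rot: [0.977, -0.213, 0.001, 0.0]
force: [0.2, -0.1, -0.2]
opening: 0.0511
gripper_force: 67.9
```

```bash
python3 - <<'E'
from h import *
p,T=st()
w=shot("wrist");cv2.imwrite("pics/w8.png",w["frame"]);g=cv2.cvtColor(w["frame"],cv2.COLOR_BGR2GRAY)
for v in(60,120,180): print(v,[ (u,int(g[v,u])) for u in range(0,640,16)])
for q in((-.069,0),(-.075,0),(.069,0),(-.069,-.09),(.069,-.09)): print(q,np.round(proj(w,b2w(*q,.196)),0))
E
```

```text
t 14.875 p [0.6007 0.084  0.0847] bin [ 0.0017 -0.0098] F [ 0.2 -0.1 -0.2] q [ 0.2   0.57 -0.51  1.75  0.34  0.91 -2.46] rot [[0.909, -0.417, 0.002], [-0.417, -0.909, -0.001], [0.002, -0.0, -1.0]]
60 [(0, 95), (16, 100), (32, 102), (48, 103), (64, 101), (80, 103), (96, 102), (112, 101), (128, 101), (144, 103), (160, 103), (176, 102), (192, 103), (208, 103), (224, 103), (240, 104), (256, 103), (272, 104), (288, 103), (304, 105), (320, 105), (336, 102), (352, 101), (368, 102), (384, 103), (400, 103), (416, 104), (432, 103), (448, 103), (464, 102), (480, 102), (496, 102), (512, 102), (528, 103), (544, 102), (560, 101), (576, 100), (592, 100), (608, 101), (624, 103)]
120 [(0, 92), (16, 93), (32, 93), (48, 38), (64, 11), (80, 13), (96, 10), (112, 15), (128, 13), (144, 10), (160, 13), (176, 12), (192, 17), (208, 15), (224, 63), (240, 67), (256, 72), (272, 74), (288, 77), (304, 77), (320, 78), (336, 75), (352, 73), (368, 69), (384, 65), (400, 61), (416, 57), (432, 15), (448, 17), (464, 15), (480, 13), (496, 17), (512, 13), (528, 14), (544, 15), (560, 13), (576, 16), (592, 41), (608, 100), (624, 100)]
180 [(0, 226), (16, 95), (32, 94), (48, 94), (64, 39), (80, 11), (96, 14), (112, 13), (128, 14), (144, 14), (160, 16), (176, 13), (192, 14), (208, 14), (224, 49), (240, 64), (256, 195), (272, 235), (288, 236), (304, 235), (320, 251), (336, 239), (352, 239), (368, 239), (384, 106), (400, 56), (416, 53), (432, 12), (448, 17), (464, 14), (480, 16), (496, 15), (512, 15), (528, 10), (544, 14), (560, 13), (576, 40), (592, 98), (608, 100), (624, 100)]
(-0.069, 0) [571. 415.]
(-0.075, 0) [592. 415.]
(0.069, 0) [ 82. 416.]
(-0.069, -0.09) [674.  73.]
(0.069, -0.09) [-19.  75.]
```

The tool is centred in the mouth (mouth columns 64–578, trough centre 320) and the force is zero. Releasing.

Call:
{"op": "drive_tool", "data": {
  "plan": [5.9,0,0,0,0,0,0,5.9,0,0,0,0,0,0,5.9,0,0,0,0,0,0,5.9,0,0,-2,0,0,0,5.9,0,0,-5,0,0,0,5.9,0,0,-5,0,0,0,5.9,0,0,-5,0,0,0,5.9,0,0,-5,0,0,0,5.9,0,0,0,0,0,0]
}}

```text
time_s: 16.05
position: [0.6025, 0.0863, 0.3102]
ee_rot: [0.977, -0.213, 0.005, -0.002]
force: [0.4, -0.8, -0.6]
opening: 0.0589
gripper_force: 0.0
```

```bash
python3 - <<'E'
from h import *
p,T=st()
w=shot("wrist");cv2.imwrite("pics/w9.png",w["frame"]);g=cv2.cvtColor(w["frame"],cv2.COLOR_BGR2GRAY)
P=np.array([proj(w,b2w(x,y,.196)) for x,y in((-.069,-.094),(.069,-.094),(.069,.094),(-.069,.094))]);print(P.round(0).tolist())
m=(g>170).astype(np.uint8)
for k in cv2.findContours(m,0,2)[0]:
    if cv2.contourArea(k)>400: b=cv2.minAreaRect(k);print(cv2.contourArea(k),b,onz(w,*b[0],.088).round(3),(B.T@(onz(w,*b[0],.088)[:2]-C)).round(3))
t=shot("top");o=cv2.imread("pics/top0.png");cv2.imwrite("pics/t9.png",t["frame"])
for n,(u,v) in dict(bottle=(237,234),jar=(452,203),stack=(448,150),vort=(376,124),rack=(219,152),tips=(172,180),tq=(305,277),troughspot=(374,217)).items():
    d=cv2.absdiff(t["frame"],o).max(2)[v-20:v+20,u-20:u+20];print(n,(d>40).sum())
E
```

```text
t 16.05 p [0.6025 0.0863 0.3102] bin [ 0.0046 -0.0106] F [ 0.4 -0.8 -0.6] q [ 0.26  0.35 -0.59  1.52  0.2   1.32 -2.35] rot [[0.91, -0.415, 0.011], [-0.415, -0.91, 0.001], [0.009, -0.006, -1.0]]
[[408.0, 89.0], [247.0, 89.0], [259.0, 282.0], [394.0, 282.0]]
435.0 ((463.0, 389.0), (38.0, 20.0), -0.0) [0.183 0.034 0.088] [-0.216  0.35 ]
582.5 ((321.9999694824219, 298.9999694824219), (121.99998474121094, 31.999996185302734), 0.0) [0.423 0.169 0.088] [0.005 0.187]
4106.0 ((325.5, 161.5), (99.0, 43.0), 90.0) [0.601 0.082 0.088] [ 0.001 -0.011]
3546.0 ((326.0, 162.0), (176.0, 176.0), 90.0) [0.601 0.082 0.088] [-0.    -0.011]
8314.5 ((33.693359375, 206.02951049804688), (294.2685852050781, 88.41061401367188), 77.22875213623047) [0.706 0.454 0.088] [0.382 0.048]
bottle 0
jar 0
stack 0
vort 0
rack 0
tips 0
tq 9
troughspot 898
```

The trough lies flat in the bin (bin x 0, y -11 mm) and the bystanders are unchanged. I'll rise, close the fingers and turn -90° for the lid push.

Call:
{"op": "drive_tool", "data": {
  "plan": [0,0,0,-4,0,0,0,0,0,0,-4,0,0,0,0,0,0,0,0,0,-10,0,0,0,0,0,0,-10,0,0,0,0,0,0,-10,0,0,0,0,0,0,-10,0,0,0,0,0,0,-10,0,0,0,0,0,0,-10,0,0,0,0,0,0,-10,0,0,0,0,0,0,-10]
}}

```text
time_s: 17.4
position: [0.5988, 0.0846, 0.3818]
ee_rot: [0.884, 0.468, -0.001, -0.001]
force: [-0.7, 0.3, 0.2]
opening: -0.0003
gripper_force: 0.0
```

Call:
{"op": "drive_tool", "data": {
  "plan": [0,0,0,0,0,0,-10,0,0,0,0,0,0,0]
}}

```text
time_s: 17.65
position: [0.599, 0.0846, 0.382]
ee_rot: [0.842, 0.54, -0.001, -0.001]
force: [-0.7, 0.8, -0.0]
opening: -0.0002
gripper_force: 0.0
```

```bash
python3 - <<'E'
from h import *
p,T=st();to(b2w(.19,0,.40),p,T)
s=shot("side")
# measure lid top edge from side view: print predicted and image gradient positions along vertical through the edge middle
g=cv2.GaussianBlur(cv2.cvtColor(s["frame"],cv2.COLOR_BGR2GRAY),(3,3),0);cv2.imwrite("pics/s10.png",s["frame"])
for a in(1.7,1.85): print(a,np.round(proj(s,b2w(.075-.157*np.cos(a),0,.198+.157*np.sin(a))),1))
u=286;print(u,[(v,int(g[v,u])) for v in range(150,215,2)])
t=shot("top");gt=cv2.cvtColor(t["frame"],cv2.COLOR_BGR2GRAY)
for a in(1.7,1.85): print("top",a,[np.round(proj(t,b2w(.075-.157*np.cos(a),y,.198+.157*np.sin(a))),1).tolist() for y in(-.1,.1)])
E
```

```text
t 17.65 p [0.599  0.0846 0.382 ] bin [ 0.0016 -0.0081] F [-0.7  0.8 -0. ] q [ 0.44  0.39 -0.87  1.39  0.29  1.5  -0.84] rot [[0.417, 0.909, -0.003], [0.909, -0.417, 0.0], [-0.001, -0.003, -1.0]]
cm [18.83 -0.86 -1.82]
1.7 [289.  171.3]
1.85 [284.1 179.1]
286 [(150, 129), (152, 153), (154, 118), (156, 116), (158, 117), (160, 114), (162, 114), (164, 112), (166, 110), (168, 117), (170, 148), (172, 159), (174, 117), (176, 71), (178, 27), (180, 61), (182, 180), (184, 157), (186, 88), (188, 164), (190, 114), (192, 79), (194, 81), (196, 81), (198, 82), (200, 83), (202, 82), (204, 80), (206, 80), (208, 82), (210, 94), (212, 101), (214, 103)]
top 1.7 [[289.1, 114.0], [253.8, 192.2]]
top 1.85 [[280.3, 110.6], [245.0, 188.4]]
```

Call:
{"op": "drive_tool", "data": {
  "plan": [0,4.8,-0.2,0,0,0,0,0,4.8,-0.2,0,0,0,0,0,4.8,-0.2,0,0,0,0,0,4.8,-0.2,0,0,0,0,0,0,0,0,0,0,0,0,0,0,0,0,0,0]
}}

```text
time_s: 18.5
position: [0.6721, 0.2629, 0.3828]
ee_rot: [0.842, 0.54, -0.001, 0.0]
force: [0.5, 0.0, -0.3]
opening: -0.0003
gripper_force: 0.0
```

```bash
python3 - <<'E'
from h import *
p,T=st();to(b2w(.19,0,.275),p,T)
w=shot("wrist");cv2.imwrite("pics/w11.png",w["frame"])
a=1.85
print([np.round(proj(w,b2w(.075-.157*np.cos(a),y,.198+.157*np.sin(a))),0).tolist() for y in(-.1,0,.1)])
g=cv2.cvtColor(w["frame"],cv2.COLOR_BGR2GRAY)
for u in(200,420): print(u,[int(x) for x in g[100:400:6,u]])
E
```

```text
t 18.5 p [0.6721 0.2629 0.3828] bin [ 0.1942 -0.0007] F [ 0.5  0.  -0.3] q [ 0.02  0.63 -0.82  1.04  0.45  1.64 -1.1 ] rot [[0.417, 0.909, -0.001], [0.909, -0.417, -0.001], [-0.001, -0.0, -1.0]]
cm [-0.41 -0.06 10.78]
[[453.0, 305.0], [323.0, 305.0], [193.0, 305.0]]
200 [145, 150, 153, 149, 149, 142, 148, 155, 145, 147, 60, 129, 123, 147, 69, 69, 156, 149, 154, 156, 149, 148, 149, 146, 149, 148, 150, 148, 150, 150, 66, 90, 176, 225, 148, 65, 138, 27, 28, 27, 28, 28, 42, 44, 43, 44, 44, 44, 43, 43]
420 [150, 151, 145, 151, 152, 144, 146, 151, 149, 146, 148, 156, 154, 151, 147, 152, 147, 143, 149, 151, 150, 151, 146, 145, 149, 149, 154, 148, 95, 97, 204, 84, 167, 225, 27, 27, 26, 24, 28, 48, 47, 103, 150, 26, 26, 28, 26, 25, 27, 21]
```

Call:
{"op": "drive_tool", "data": {
  "plan": [0,0,0,4,0,0,0,0,0,0,4,0,0,0,0,-0.5,0,2.8,0,0,0,0,-2,0,0,0,0,0,0,-1.5,0,0,0,0,0,0,-1,0,0,0,0,0,0,0,0,0,0,0,0]
}}

```text
time_s: 19.42
position: [0.6521, 0.216, 0.2765]
ee_rot: [0.842, 0.54, 0.001, 0.001]
force: [0.6, 0.8, -0.3]
opening: 0.0004
gripper_force: 0.0
```

Call:
{"op": "drive_tool", "data": {
  "plan": [0,-1,0,0,0,0,0,0,-1,0,0,0,0,0,0,-0.8,0,0,0,0,0,0,-0.8,0,0,0,0,0,0,0,0,0,0,0,0]
}}

```text
time_s: 20.05
position: [0.6366, 0.1835, 0.2754]
ee_rot: [0.842, 0.54, -0.0, 0.0]
force: [0.5, -0.1, -0.1]
opening: -0.0003
gripper_force: 0.1
```

Call:
{"op": "drive_tool", "data": {
  "plan": [0,-1,0,0,0,0,0,0,-1,0,0,0,0,0,0,-0.8,0,0,0,0,0,0,0,0,0,0,0,0]
}}

```text
time_s: 20.55
position: [0.6249, 0.1578, 0.2755]
ee_rot: [0.842, 0.54, -0.0, 0.0]
force: [-0.3, -0.1, 0.2]
opening: 0.0002
gripper_force: 0.0
```

```bash
python3 - <<'E'
from h import *
p,T=st();s=shot("side");f=s["frame"];cv2.imwrite("pics/s13.png",f)
o=cv2.imread("pics/side0.png");
P=np.array([proj(s,b2w(x,y,.212)) for x,y in((-.07,-.09),(.07,-.09),(.07,.09),(-.07,.09))]).astype(np.int32)
m=np.zeros(f.shape[:2],np.uint8);cv2.fillPoly(m,[P],1);d=cv2.absdiff(f,o).max(2)>40;print("lid top changed frac",(d*m).sum()/m.sum())
E
```

```text
t 20.55 p [0.6249 0.1578 0.2755] bin [ 0.079  -0.0013] F [-0.3 -0.1  0.2] q [ 0.29  0.52 -0.85  1.46  0.4   1.34 -1.02] rot [[0.417, 0.909, 0.0], [0.909, -0.417, -0.001], [-0.001, 0.0, -1.0]]
lid top changed frac 0.9072043852779953
```

Call:
{"op": "drive_tool", "data": {
  "plan": [0,0,0,-1,0,0,0,0,0,0,-3,0,0,0,0,0,0,-3,0,0,0,0,0,0,0,0,0,0,0,0,0,0,0,0,0,0,0,0,0,0,0,0,0,0,0,0,0,0,0,0,0,0,0,0,0,0]
}}

```text
time_s: 21.6
position: [0.6247, 0.1591, 0.3449]
ee_rot: [0.841, 0.54, -0.0, -0.0]
force: [0.2, -0.2, -0.8]
opening: 0.0002
gripper_force: 0.0
```

```bash
cat > chk.py <<'E'
from h import *
p,T=st();s=shot("side");f=s["frame"];cv2.imwrite("pics/s_last.png",f)
o=cv2.imread("pics/side0.png")
P=np.array([proj(s,b2w(x,y,.212)) for x,y in((-.07,-.09),(.07,-.09),(.07,.09),(-.07,.09))]).astype(np.int32)
m=np.zeros(f.shape[:2],np.uint8);cv2.fillPoly(m,[P],1);d=cv2.absdiff(f,o).max(2)>40;print("lid top changed frac",(d*m).sum()/m.sum())
t=shot("top");o=cv2.imread("pics/top0.png");d=(cv2.absdiff(t["frame"],o).max(2)>40).astype(np.uint8)
for k in cv2.findContours(d,0,2)[0]:
    if cv2.contourArea(k)>15: print("top change",cv2.boundingRect(k),cv2.contourArea(k))
E
python3 chk.py
```

```text
t 21.6 p [0.6247 0.1591 0.3449] bin [ 0.08   -0.0006] F [ 0.2 -0.2 -0.8] q [ 0.29  0.49 -0.87  1.35  0.37  1.47 -0.99] rot [[0.416, 0.909, -0.001], [0.909, -0.416, -0.0], [-0.0, -0.001, -1.0]]
lid top changed frac 0.0
top change (342, 397, 18, 3) 19.5
top change (368, 385, 6, 15) 26.5
top change (390, 346, 76, 54) 2474.5
top change (436, 342, 43, 58) 762.5
top change (579, 306, 61, 40) 954.5
top change (291, 199, 140, 201) 9060.5
top change (359, 194, 31, 46) 745.0
top change (273, 191, 11, 16) 25.0
top change (299, 137, 40, 57) 292.0
top change (215, 74, 85, 111) 5093.5
```

The lid is fully shut, with the side view identical to the start. I'll lift away and do a final check.

Call:
{"op": "drive_tool", "data": {
  "plan": [0,-4,0,-5,0,0,0,0,-6,0,0,0,0,0,0,-6,0,0,0,0,0,0,-6,0,0,0,0,0,0,-6,0,0,0,0,0,0,-3,0,0,0,0,0,0,0,0,0,0,0,0,0,0,0,0,0,0,0]
}}

```text
time_s: 22.7
position: [0.4967, -0.1208, 0.3944]
ee_rot: [0.841, 0.541, 0.0, -0.0]
force: [-0.2, 0.1, 0.2]
opening: -0.0004
gripper_force: 0.0
```

```bash
python3 chk.py; python3 - <<'E'
from h import *
f=cv2.imread("pics/s_last.png");o=cv2.imread("pics/side0.png");d=(cv2.absdiff(f,o).max(2)>40).astype(np.uint8)
for k in cv2.findContours(d,0,2)[0]:
    if cv2.contourArea(k)>15: print("side change",cv2.boundingRect(k),cv2.contourArea(k))
E
```

```text
t 22.7 p [ 0.4967 -0.1208  0.3944] bin [-2.277e-01 -2.000e-04] F [-0.2  0.1  0.2] q [ 0.94  0.15 -0.85  1.59  0.11  1.46 -0.34] rot [[0.415, 0.91, 0.001], [0.91, -0.415, 0.0], [0.001, 0.0, -1.0]]
lid top changed frac 0.0
top change (579, 306, 61, 40) 965.5
top change (358, 194, 32, 46) 755.0
top change (411, 158, 74, 242) 13654.0
top change (396, 157, 23, 87) 897.0
side change (353, 184, 12, 14) 71.0
side change (512, 155, 9, 10) 42.5
side change (360, 47, 12, 13) 44.0
side change (508, 0, 96, 170) 6069.5
side change (410, 0, 30, 54) 866.0
side change (360, 0, 9, 45) 190.5
side change (326, 0, 34, 75) 1501.0
```

```bash
python3 -c "
from bench import ticket
print(ticket.sign_off())"
```

```text
the job is handed in; nothing more can be done
None
```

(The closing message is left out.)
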